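Dry-fit a turned stone candlestick on its foot

TASK

Dry-fit the turned stone candlestick upright on its foot, where the foot stands, setting down one part at a time from the bottom up: first the wide ring round the foot's boss, then the vase, then the small ring round the vase's boss, and last the candle cup. Each part must sit fully down on the one below with no gap, and be let go before the next is fetched; leave the stone sample (the loose three-bulged post) and the glue bottle standing where they are.

Things in the scene. Friction and masses are not known exactly. Their poses are not given: they have to be found in the camera images.
- foot: Grey stone foot, loose, 0.9 kg, stays put: round, 112 mm wide, 9 mm thick at the rim, stepping up to a flat seat 68 mm wide at height 20 mm. On it a round boss: 36 mm wide at the seat, 34 mm at height 40, then a cone from 32 mm (height 42) to 22 mm (tip, height 52). Origin: centre of underside, z up. Foot and parts are round, upright, and swap places from start to start.
- ring_wide: Wide ring of white stone, lying flat: outside 60 mm, bore 38 mm, 22 mm high; grip across the outside. Origin: centre of underside, z up. It goes round the foot's boss and lies on the foot's seat, origin then 20 mm above the foot's; 10 mm of the boss stands out above it.
- vase: Grey stone vase-shaped part, upright: base 48 mm wide, belly 54 mm (height 36 to 48, grip there), flat top 44 mm wide at height 60; on it a boss 31 mm wide, 30 mm at height 72, then a cone, 28 mm (height 74) to 18 mm (tip, 84). Recess below 33.6 mm wide, 11.5 deep, fits the cone of the foot's boss. Origin: centre of underside, z up. Ends on the wide ring, 42 mm above the foot's origin.
- ring_small: Small ring of greyish-beige stone, lying flat: outside 52 mm, bore 33 mm (too tight for the foot's boss), 14 mm high; grip across the outside. Origin: centre of underside, z up. It goes round the vase's boss and lies on the vase's flat top, origin then 60 mm above the vase's; 10 mm of the boss stands out above it.
- cup: Grey stone candle cup, upright, 51 mm high: stem 42 mm wide, drip pan 66 mm wide (top at height 20), above it a cup 34 mm wide with upright sides (height 26 to 51, grip there), candle hole 23 mm in its top. Recess below 29.6 mm wide, 11.5 deep, fits the cone of the vase's boss. Origin: centre of underside, z up. Ends on the small ring, 74 mm above the vase's origin, 116 above the foot's.
- stone_neck: Bystander, to be left alone: a loose turned stone sample, an upright three-bulged post 60 mm across at the base and 113 mm high. Origin: centre of the underside.
- glue_bottle: Bystander, to be left alone: a loose white plastic squeeze bottle with a pointed nozzle, 37 mm across and 116 mm high, standing upright. Origin: centre of the underside.
There are look-alikes about, which are no part of the job. Leave any black look-alike of the ring_small alone.

How it is judged (in metres and radians):
On the way, in this order (a step that is already met when the one before it is completed fails the run):
1. the wide ring lies flat on the foot, round its boss, and is let go (horizontal distance between ring_wide and foot below 0.004 m and z of ring_wide in the frame of foot between 0.018 and 0.0225 m and angle between ring_wide's own z axis and vertical below 0.05 rad and contact force between the fingers and ring_wide below 0.3 N), for 0.2 s.
2. the vase stands on the wide ring, its recess over the tip of the foot's boss, and is let go (horizontal distance between vase and foot below 0.004 m and z of vase in the frame of foot between 0.04 and 0.0445 m and angle between vase's own z axis and vertical below 0.05 rad and contact force between the fingers and vase below 0.3 N), for 0.2 s.
3. the small ring lies flat on the vase, round its boss, and is let go (horizontal distance between ring_small and vase below 0.004 m and z of ring_small in the frame of vase between 0.058 and 0.0625 m and angle between ring_small's own z axis and vertical below 0.05 rad and contact force between the fingers and ring_small below 0.3 N), for 0.2 s.
4. the candle cup stands on the small ring, its recess over the tip of the vase's boss, and is let go (horizontal distance between cup and vase below 0.004 m and z of cup in the frame of vase between 0.072 and 0.0765 m and angle between cup's own z axis and vertical below 0.05 rad and contact force between the fingers and cup below 0.3 N), for 0.2 s.
At the end, for the whole second after the job is handed in: Wide ring, vase, small ring and cup stand on the foot in this order, each within 4 mm of the axis of the foot or vase below, within 2.5 mm of its seated height, upright within 0.05 rad, at rest and let go; the foot is upright and within 30 mm of where it began (all of step 1 and all of step 2 and all of step 3 and all of step 4 and angle between foot's own z axis and vertical below 0.05 rad and distance of foot from where it was at the start of the episode below 0.03 m and linear speed of each of ring_wide, vase, ring_small, cup below 0.02 m/s); the robot touches nothing.
It fails at once if the stone sample is knocked: shifted more than 30 mm or tipped (distance of stone_neck from where it was at the start of the episode above 0.03 m or angle between stone_neck's own z axis and vertical above 0.5 rad).
It fails at once if the glue bottle is knocked: shifted more than 30 mm or tipped (distance of glue_bottle from where it was at the start of the episode above 0.03 m or angle between glue_bottle's own z axis and vertical above 0.5 rad).
It also fails if it takes over 122 s, if anything falls off the work surface, if the arm or the gripper's body presses on something with over 40 N, if the wrist force passes 120 N, or if a joint passes its speed limit or range.

ROBOT

A 6-joint arm with a two-finger parallel gripper is mounted at the origin on the work surface; the furniture and walls round the work are solid. World frame = base frame: x ahead of the robot, y to its left, z up, the work surface at z = 0. Lengths are in mm, angles in rad, forces in N, time in s.
With the tool pointing down it reaches from about 275 to 750 mm from the base axis. Payload 10.2 kg.
Tool frame: the origin (TCP) lies on the front face of the gripper's body, between the roots of the fingers; the fingertips stand 73 mm ahead of it and the grasp point (between the pads) lies 54 mm ahead of it; z points along the fingers, y is the line along which they close (so a half turn about z gives the same grasp; the last joint's range is limited). The gripper opens to 85 mm and grips with 20 to 120 N. Pads are 22 mm wide; open, the fingers measure 114 mm over their backs; the gripper's body (76 mm by 85 mm) begins 54 mm behind the grasp point. The pads swing forward as they close: fully open they stand 13 mm farther back than shut.
Start: joints at [-1.34, 0.313, 1.498, -0, 1.331, -0.223], TCP at [230.14, -471.876, 303.894] pointing down, gripper open.
Joint ranges: [-2.94, 2.94], [-0.97, 2.17], [0.19, 2.56], [-1.23, 4.37], [0.02, 3.11], [-2.88, 2.88]. Speed limits (rad/s): [2.39, 2.39, 3.01, 3.14, 3.14, 3.14].

INTERFACE

Orientations are given as a unit quaternion [w, x, y, z].
In Python, from rig import * gives the robot as it stands.
- The arm moves only by the tool step_arm, never from a script. Its argument "plan" is a list of rows, each an object with "offset": the shift along the tool's x, y, z in cm, a list of three; "rot": the turn, a rotation vector about the tool's x, y, z in degrees, a list of three; "gripper": the finger opening in cm, from 0 to 8.54. In form: [{"offset": [x, y, z], "rot": [wx, wy, wz], "gripper": gripper}, ...]. A call has 1 to 12 rows; each row is the pose to reach, as a shift and turn from the pose commanded when the call began, along the tool's axes at that moment; what a row does not reach only later rows make up. A row lasts 1/10 s, in which the tool goes at most 50 mm and 8.59 degrees, less where a joint would pass 70% of its speed; a pose out of reach is approached as far as the arm can. A call with a gripper value outside its range is refused whole. The fingers move at their own pace and stop on an object; "squeeze" is the grip in N (left out, the last holds). Time passes only in rows, so rows that repeat a pose let the fingers close. It gives the time, the measured TCP pose, the force, the opening and the grip force at its end, in the units of the state.
- sense(): the state, without advancing time (a new reading comes with each control period).
- capture(name): name is "scene" or "top"; returns a dict with "color" (480x640x3 uint8, red, green, blue), "depth" (480x640 float32, mm along the optical axis (not along the pixel's ray), 0 where there is no reading), "vertical_fov" (degrees; the focal length in pixels is half the picture's height over the tangent of half this angle, whatever the lens; pixels are square), "cx", "cy" (the principal point, pixels), "rvec" (rotation vector, rad) and "tvec" (3), from world to camera coordinates, as OpenCV has them. Camera axes: x right, y down, z forward; pixel columns grow to the right and rows downward; lengths in mm; the calibration is good to about 2 mm. A picture is of the moment at which its call begins.
- finish_job(): hands the job in; it is judged then, once.
The state is a dict: "time_s": time; "joints": joint angles; "dq": joint speeds; "tau": joint torques, N m; "eef_pos": TCP position; "ee_rot": TCP orientation; "force": force on the tool from outside, world axes, zero at the start; "wrist_torque": the same for the moment, N m; "grip_width": opening from 0.0 (shut) to 1.0 (fully open); "grip_force": force on a finger pad.
Only numpy, scipy, OpenCV 4.12 (cv2) and the standard library are available. Lean on these libraries where they do the work, as an engineer would, in place of code of your own. Each camera call takes 0.05 s, during which the arm holds its last target. There are 200 camera calls.

## Working session

There is one attempt and no reset: what is moved stays moved. The work goes in short steps, Python scripts to look and compute and a tool call to move; the robot and the scene stay as the last step left them, time stands still between calls to the robot, and variables do not carry over. Pictures are saved under pics/ and viewed, at most 14 in all, crops included, and the job is handed in when it is done.

Besides the shell and the picture viewer there is one more tool, called after "Call:" as name([rows], argument=value, ...), one row to a line, values as JSON. step_arm: Moves the arm, as the interface text tells. Its arguments: {"type":"object","properties":{"plan":{"type":"array"},"squeeze":{"type":"number"}},"required":["plan"]}

```bash
ls; mkdir -p pics
cat > h.py <<'E'
from rig import *
import numpy as np, cv2
def world(c):
    d=c["depth"]; h,w=d.shape; f=h/2/np.tan(np.radians(c["vertical_fov"])/2)
    u,v=np.meshgrid(np.arange(w),np.arange(h))
    P=np.stack([(u-c["cx"])/f*d,(v-c["cy"])/f*d,d],-1)
    R=cv2.Rodrigues(np.array(c["rvec"],float))[0]
    return (P-np.array(c["tvec"],float).ravel())@R
def save(c,n): cv2.imwrite("pics/"+n,c["color"][:,:,::-1])
E
python3 - <<'E'
from h import *
s=sense();print(s)
for n in("scene","top"):
    c=capture(n);save(c,n+"0.png");np.savez(n+"0.npz",**c);print(n,c["vertical_fov"],c["rvec"],c["tvec"])
    R=cv2.Rodrigues(np.array(c["rvec"],float))[0];print(-R.T@np.array(c["tvec"],float).ravel())
E
```

```text
pics
{'time_s': 0.0, 'joints': array([-1.34045035e+00,  3.13456784e-01,  1.49843433e+00, -2.40071202e-05,
        1.33103841e+00, -2.23411869e-01]), 'dq': array([-0.00106819, -0.00141309, -0.00107435,  0.000279  , -0.00047334,
        0.00029513]), 'tau': array([-2.02954601e-03, -4.12272727e+01, -2.59746730e+01, -3.82547305e-04,
        3.97802331e-03, -1.60205724e-05]), 'eef_pos': array([ 230.07111416, -471.71191901,  303.3325912 ]), 'ee_rot': array([-6.68387317e-04,  9.74372326e-01,  2.24940265e-01, -1.39757106e-05]), 'force': array([ 0.69655066, -0.23531974,  0.0187945 ]), 'wrist_torque': array([-0.01140455,  0.00026721,  0.00456331]), 'grip_force': 0.0, 'grip_width': 0.9982275906921453}
scene 48.436584763546506 [ 2.23120398 -0.8628866   0.37408734] [-384.51053078  208.04299087 1148.98145143]
[-175.23676786 -737.81266934  967.58108199]
top 43.118350347742286 [ 2.10338079 -2.15220188  0.15572002] [ -43.21121118  451.32229733 1208.4592173 ]
[ 247.0635887   -73.14948959 1264.72978934]
```

View pics/top0.png

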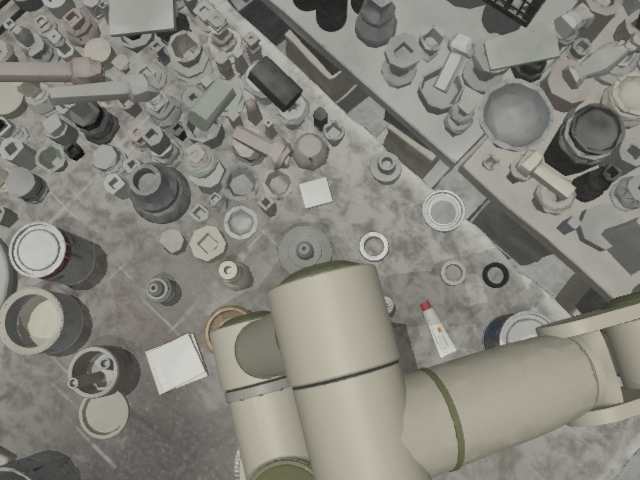

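View pics/scene0.png

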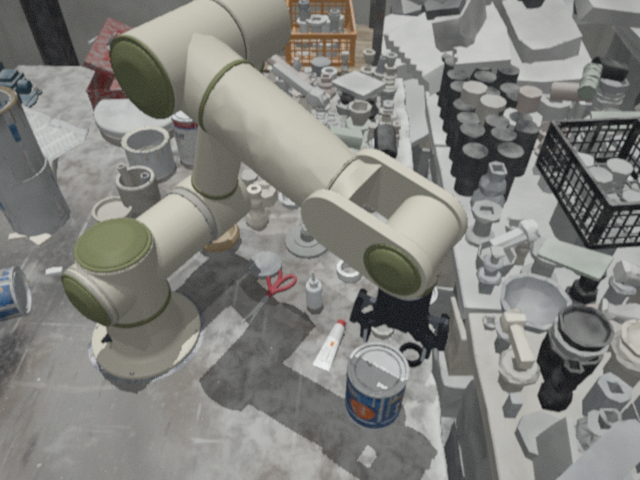

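The top view shows the foot at (305,249), a white ring at (374,247), a beige ring at (453,271), a black ring at (495,274), and a cup candidate at (386,168). The vase candidates are (158,289) and (310,150). The scene view shows the glue bottle at (314,292).

Run:
```python
from h import *
c=dict(np.load("top0.npz"));W=world(c)
for n,(u,v) in dict(foot=(305,249),wr=(362,247),sr=(445,271),br=(495,264),cup=(386,160),v1=(158,285),v2=(310,150),neck=(230,270),bottle=(390,305),dish=(443,210),plate=(315,190),sp=(240,222),tbl=(340,210)).items(): print(n,W[v,u].round(),"bottom" )
img=c["color"][120:330,130:530]
cv2.imwrite("pics/top_z.png",cv2.resize(img,(800,420),interpolation=cv2.INTER_CUBIC)[:,:,::-1])
```

```text
foot [436. -28.  32.] bottom
wr [ 439. -146.   21.] bottom
sr [ 387. -317.    3.] bottom
br [ 398. -418.   17.] bottom
cup [ 623. -202.   27.] bottom
v1 [364. 259.  85.] bottom
v2 [630. -44.  86.] bottom
neck [388. 116.  99.] bottom
bottle [ 315. -192.   83.] bottom
dish [ 516. -319.    8.] bottom
plate [565. -51.  12.] bottom
sp [500. 109.  13.] bottom
tbl [ 523. -103.    2.] bottom
```

View pics/top_z.png

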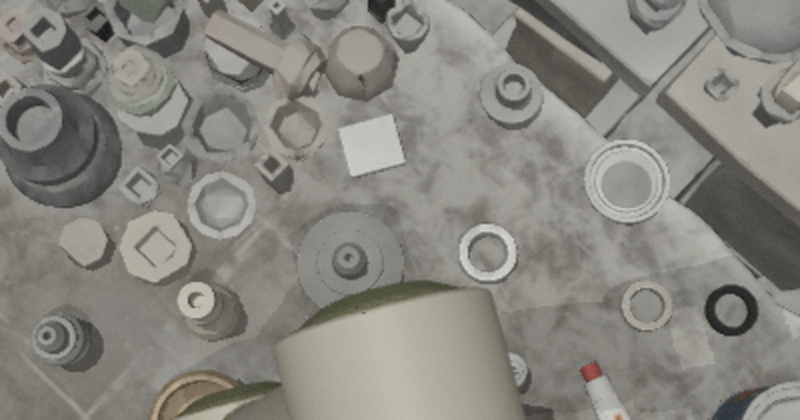

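```bash
cat >> h.py <<'E'
def centre(W,xy,z0,z1,r,occ=None):
    m=(np.hypot(W[...,0]-xy[0],W[...,1]-xy[1])<r)&(W[...,2]>z0)&(W[...,2]<z1)
    p=W[m][:,:2].astype(np.float32)
    if len(p)<6: return None
    (h,rad)=cv2.minEnclosingCircle(p)
    hull=cv2.convexHull(p);M=cv2.moments(hull)
    return len(p),np.round(h,1),round(rad,1),np.round([M['m10']/M['m00'],M['m01']/M['m00']],1),W[m][:,2].mean().round(1)
def go(*wps):
    "waypoints (x,y,z,closing-line angle deg of tool y in world) -> offset cm, turn about tool z deg"
    from scipy.spatial.transform import Rotation as Ro
    s=sense();q=s["ee_rot"];R=Ro.from_quat([q[1],q[2],q[3],q[0]])
    Y=R.as_matrix()[:,1];a0=np.degrees(np.arctan2(Y[1],Y[0]))
    tilt=R.as_matrix()[:,2]
    print("at",s["eef_pos"].round(1),"yaw",a0.round(1),"tilt",tilt.round(4),"j6",s["joints"][5].round(2),"t",s["time_s"])
    for x,y,z,a in wps:
        o=R.inv().apply(np.array([x,y,z])-s["eef_pos"])/10
        d=(a-a0+90)%180-90
        print((x,y,z,a),"->",o.round(2),"rz",round(-d,1))
E
python3 - <<'E'
from h import *
c=dict(np.load("top0.npz"));W=world(c)
for n,a in dict(foot_tip=((440,-28),44,60,25),foot_seat=((440,-28),16,24,45),foot_rim=((440,-28),5,24,65),wr=((440,-166),17,27,45),sr=((387,-302),10,19,40),sr_all=((387,-302),6,19,40),cup_top=((605,-202),45,60,30),cup_pan=((605,-202),15,25,45),v_tip=((360,257),78,92,25),v_shoulder=((360,257),54,66,35),v_belly=((360,257),33,66,40),neck=((388,116),90,120,50),bottle=((315,-192),40,125,40)).items(): print(n,centre(W,*a))
print(W[240:256:3,285:325:5,2].round())
print(W[255:290:4,440:468:3,2].round())
E
```

```text
foot_tip (169, array([434.2, -26.5]), 16.6, array([434.4, -26.9]), np.float64(50.5))
foot_seat (815, array([440. , -27.8]), 44.7, array([441., -27.]), np.float64(19.6))
foot_rim (1599, array([444.3, -24.6]), 62.1, array([447.3, -24. ]), np.float64(16.3))
wr (333, array([ 441.3, -169.6]), 30.4, array([ 441.2, -169.4]), np.float64(22.4))
sr (138, array([ 384.1, -327.2]), 25.5, array([ 383.8, -322.8]), np.float64(14.4))
sr_all (166, array([ 387. , -302.2]), 39.5, array([ 386. , -303.2]), np.float64(13.2))
cup_top (130, array([ 610.9, -200.3]), 17.7, array([ 610.8, -200.6]), np.float64(51.2))
cup_pan (422, array([ 611.1, -200.9]), 33.4, array([ 611.1, -200.8]), np.float64(20.9))
v_tip (117, array([359.6, 266.8]), 14.0, array([358.8, 267.4]), np.float64(82.9))
v_shoulder (249, array([360.1, 266.7]), 25.6, array([359.7, 267.1]), np.float64(59.7))
v_belly (395, array([360., 268.]), 28.0, array([359.6, 268. ]), np.float64(55.9))
neck (283, array([387.8, 117.4]), 18.2, array([387.4, 117.4]), np.float64(110.2))
bottle (100, array([ 317.9, -188. ]), 16.6, array([ 318.8, -190.9]), np.float64(76.9))
[[15. 21. 19. 19. 21. 21. 19. 18.]
 [18. 19. 19. 48. 51. 22. 25. 14.]
 [16. 19. 17. 51. 52. 52. 23. 24.]
 [17. 25. 23. 53. 32. 53. 18. 19.]
 [15. 20. 17. 56. 57. 45. 21. 25.]
 [13. 22. 20. 45. 49. 43. 22. 24.]]
[[ 1.  0. -4. -4. -0.  1. -0. -0. -2.  1.]
 [ 3.  2. -0.  4.  1.  0.  1.  4.  3.  3.]
 [ 4. -1. 16. 12. 14. 16. 15. 17.  3.  0.]
 [ 2. 14. -2. -3.  1. -1. -2.  8. 14.  0.]
 [ 4. 16.  0. -2.  3. -2.  6.  8. 16.  0.]
 [ 3. 19.  2. -0. -2.  3.  0.  5. 13.  2.]
 [ 1. 16. 18. -1.  2.  3.  1. 16. 11.  4.]
 [ 5. -0.  8. 21. 16. 14. 13.  1. -3. -1.]
 [ 3.  2. -1.  0.  1. -0.  1. -1.  2. -1.]]
```

Run:
```python
from h import *
go((434.3,-26.7,240,-64),(434.3,-26.7,99,-64))
W=world(dict(np.load("top0.npz")));print(centre(W,(384,-329),10,19,33))
```

```text
at [ 230.1 -471.7  303.4] yaw -64.0 tilt [-2.0e-04  1.1e-03 -1.0e+00] j6 -0.22 t 0.1
(434.3, -26.7, 240, -64) -> [ 37.86 -31.04   6.38] rz -0.0
(434.3, -26.7, 99, -64) -> [ 37.85 -31.03  20.48] rz -0.0
(245, array([ 382.8, -331.3]), 26.5, array([ 383.3, -331.3]), np.float64(14.4))
```

Call:
step_arm([
  {"offset":[37.86,-31.04,6.4],"rot":[0,0,0],"gripper":8.54},
  {"offset":[37.86,-31.04,6.4],"rot":[0,0,0],"gripper":8.54},
  {"offset":[37.86,-31.04,6.4],"rot":[0,0,0],"gripper":8.54},
  {"offset":[37.86,-31.04,6.4],"rot":[0,0,0],"gripper":8.54},
  {"offset":[37.86,-31.04,6.4],"rot":[0,0,0],"gripper":8.54},
  {"offset":[37.86,-31.04,6.4],"rot":[0,0,0],"gripper":8.54},
  {"offset":[37.86,-31.04,6.4],"rot":[0,0,0],"gripper":8.54},
  {"offset":[37.86,-31.04,6.4],"rot":[0,0,0],"gripper":8.54},
  {"offset":[37.86,-31.04,6.4],"rot":[0,0,0],"gripper":8.54},
  {"offset":[37.86,-31.04,6.4],"rot":[0,0,0],"gripper":8.54},
  {"offset":[37.86,-31.04,6.4],"rot":[0,0,0],"gripper":8.54},
  {"offset":[37.86,-31.04,6.4],"rot":[0,0,0],"gripper":8.54},
])

```text
time_s: 1.3
eef_pos: [434.3, -26.4, 239.6]
ee_rot: [-0.0, 0.974, 0.226, -0.0]
force: [-1.0, -0.7, -0.8]
grip_width: 1.001
grip_force: 0.0
```

Run:
```python
from h import *
go((434.3,-26.7,240,-64),(434.3,-26.7,99,-64))
c=capture("scene");save(c,"s1.png");W=world(c)
print(centre(W,(320,-188),60,125,40),centre(W,(383,-331),10,19,33),centre(W,(434,-27),44,56,25))
```

```text
at [434.3 -26.4 239.6] yaw -63.9 tilt [-9.e-04  0.e+00 -1.e+00] j6 0.78 t 1.3
(434.3, -26.7, 240, -64) -> [-0.01  0.03 -0.04] rz 0.1
(434.3, -26.7, 99, -64) -> [ 0.    0.03 14.06] rz 0.1
(219, array([ 313.1, -186.8]), 18.2, array([ 312.9, -187.2]), np.float64(75.9)) (217, array([ 382.2, -335. ]), 27.8, array([ 381.1, -334.2]), np.float64(13.5)) (87, array([431.6, -31.2]), 15.5, array([431.5, -31.6]), np.float64(49.1))
```

View pics/s1.png

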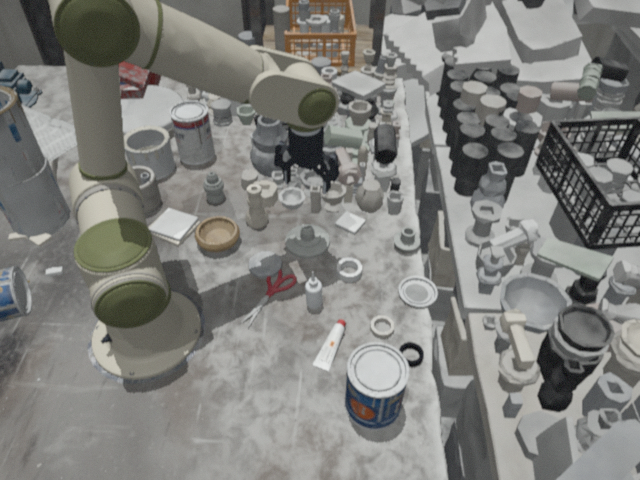

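The scene view now has the foot (306,240), wide ring (350,268), small ring (382,326), bottle (314,292), vase (213,188) and sample (257,205) all clear, with the gripper above the foot.

Call:
step_arm([
  {"offset":[0,0,5],"rot":[0,0,0],"gripper":8.54},
  {"offset":[0,0,10],"rot":[0,0,0],"gripper":7},
  {"offset":[0,0,13],"rot":[0,0,0],"gripper":6},
  {"offset":[0,0,14.0],"rot":[0,0,0],"gripper":5},
  {"offset":[0,0,14.0],"rot":[0,0,0],"gripper":4.2},
  {"offset":[0,0,14.0],"rot":[0,0,0],"gripper":3.6},
  {"offset":[0,0,14.0],"rot":[0,0,0],"gripper":3.2},
  {"offset":[0,0,14.0],"rot":[0,0,0],"gripper":3},
  {"offset":[0,0,14.0],"rot":[0,0,0],"gripper":3},
  {"offset":[0,0,14.0],"rot":[0,0,0],"gripper":3},
], squeeze=20)

```text
time_s: 2.35
eef_pos: [434.6, -27.2, 101.2]
ee_rot: [0.001, 0.974, 0.225, 0.001]
force: [-4.4, -1.3, 7.8]
grip_width: 0.39
grip_force: 20.5
```

Call:
step_arm([
  {"offset":[0,0,0],"rot":[0,0,0],"gripper":6},
  {"offset":[0,0,0],"rot":[0,0,0],"gripper":6},
  {"offset":[0,0,0],"rot":[0,0,30],"gripper":6},
  {"offset":[0,0,0],"rot":[0,0,30],"gripper":6},
  {"offset":[0,0,0],"rot":[0,0,30],"gripper":6},
  {"offset":[0,0,0],"rot":[0,0,30],"gripper":6},
  {"offset":[0,0,0],"rot":[0,0,60],"gripper":6},
  {"offset":[0,0,0],"rot":[0,0,60],"gripper":6},
  {"offset":[0,0,0],"rot":[0,0,60],"gripper":6},
  {"offset":[0,0,0],"rot":[0,0,60],"gripper":6},
])

```text
time_s: 3.35
eef_pos: [434.7, -27.0, 100.3]
ee_rot: [0.0, 0.956, -0.295, 0.001]
force: [0.8, 0.2, 0.6]
grip_width: 0.705
grip_force: 0.0
```

Call:
step_arm([
  {"offset":[0,0,0],"rot":[0,0,30],"gripper":6},
  {"offset":[0,0,0],"rot":[0,0,30],"gripper":6},
  {"offset":[0,0,0],"rot":[0,0,30],"gripper":6},
  {"offset":[0,0,0],"rot":[0,0,30],"gripper":4.6},
  {"offset":[0,0,0],"rot":[0,0,30],"gripper":4},
  {"offset":[0,0,0],"rot":[0,0,30],"gripper":3.5},
  {"offset":[0,0,0],"rot":[0,0,30],"gripper":3},
  {"offset":[0,0,0],"rot":[0,0,30],"gripper":3},
  {"offset":[0,0,0],"rot":[0,0,30],"gripper":3},
])

```text
time_s: 4.25
eef_pos: [434.3, -27.1, 100.3]
ee_rot: [0.0, 0.849, -0.529, 0.0]
force: [-3.2, -2.5, 6.2]
grip_width: 0.392
grip_force: 19.5
```

Run:
```python
from h import *
s=sense();print(s["force"],s["grip_force"],s["grip_width"]*85.4)
go((434.3,-26.7,99,26))
```

```text
[-3.23041665 -2.51261952  6.17981324] 19.526438722677995 33.45647207338347
at [434.3 -27.1 100.3] yaw -153.9 tilt [-1.e-04 -5.e-04 -1.e+00] j6 2.35 t 4.25
(434.3, -26.7, 99, 26) -> [-0.03 -0.02  0.13] rz 0.1
```

Run:
```python
from h import *
go((434.4,-27.1,160,-154),(441.2,-169.5,160,-64),(441.2,-169.5,77,-64))
```

```text
at [434.3 -27.1 100.3] yaw -153.9 tilt [-1.e-04 -5.e-04 -1.e+00] j6 2.35 t 4.25
(434.4, -27.1, 160, -154) -> [ 0.01 -0.01 -5.97] rz 0.1
(441.2, -169.5, 160, -64) -> [13.09  5.66 -5.96] rz -89.9
(441.2, -169.5, 77, -64) -> [13.09  5.65  2.34] rz -89.9
```

Call:
step_arm([
  {"offset":[0,0,0],"rot":[0,0,0],"gripper":6},
  {"offset":[0,0,0],"rot":[0,0,0],"gripper":7},
  {"offset":[0,0,-5.5],"rot":[0,0,0],"gripper":8.54},
  {"offset":[0,0,-6],"rot":[0,0,-9],"gripper":8.54},
  {"offset":[13.09,5.65,-6],"rot":[0,0,-90],"gripper":8.54},
  {"offset":[13.09,5.65,-6],"rot":[0,0,-90],"gripper":8.54},
  {"offset":[13.09,5.65,-6],"rot":[0,0,-90],"gripper":8.54},
  {"offset":[13.09,5.65,-6],"rot":[0,0,-90],"gripper":8.54},
  {"offset":[13.09,5.65,-6],"rot":[0,0,-90],"gripper":8.54},
  {"offset":[13.09,5.65,-6],"rot":[0,0,-90],"gripper":8.54},
  {"offset":[13.09,5.65,-6],"rot":[0,0,-90],"gripper":8.54},
  {"offset":[13.09,5.65,-6],"rot":[0,0,-90],"gripper":8.54},
])

```text
time_s: 5.45
eef_pos: [441.0, -169.4, 159.8]
ee_rot: [-0.0, 0.996, 0.093, 0.0]
force: [0.0, 0.1, -0.4]
grip_width: 0.999
grip_force: 0.0
```

Run:
```python
from h import *
go((441.2,-169.5,160,-64),(441.2,-169.5,77,-64))
c=capture("top");W=world(c)
print(centre(W,(434.4,-27),44,56,25),centre(W,(383,-331),10,19,33))
c=capture("scene");W=world(c)
print(centre(W,(441,-170),17,27,45))
```

```text
at [ 441.  -169.4  159.8] yaw -79.4 tilt [ 1.e-04  0.e+00 -1.e+00] j6 0.77 t 5.45
(441.2, -169.5, 160, -64) -> [ 0.02  0.02 -0.02] rz -15.4
(441.2, -169.5, 77, -64) -> [0.02 0.02 8.28] rz -15.4
(162, array([434.9, -26.8]), 16.6, array([435.2, -27. ]), np.float64(50.0)) (254, array([ 382.8, -331.5]), 26.2, array([ 383. , -331.4]), np.float64(14.6))
(243, array([ 439. , -171.4]), 32.0, array([ 439.1, -172.5]), np.float64(21.2))
```

Call:
step_arm([
  {"offset":[0,0,4.5],"rot":[0,0,0],"gripper":8.54},
  {"offset":[0,0,7.5],"rot":[0,0,0],"gripper":8.54},
  {"offset":[0,0,8.3],"rot":[0,0,0],"gripper":8},
  {"offset":[0,0,8.3],"rot":[0,0,0],"gripper":7},
  {"offset":[0,0,8.3],"rot":[0,0,0],"gripper":6.4},
  {"offset":[0,0,8.3],"rot":[0,0,0],"gripper":5.6},
  {"offset":[0,0,8.3],"rot":[0,0,0],"gripper":5.6},
  {"offset":[0,0,8.3],"rot":[0,0,0],"gripper":5.6},
  {"offset":[0,0,8.3],"rot":[0,0,0],"gripper":7.4},
  {"offset":[0,0,8.3],"rot":[0,0,0],"gripper":7.4},
], squeeze=20)

```text
time_s: 6.55
eef_pos: [441.2, -169.5, 77.5]
ee_rot: [0.0, 0.996, 0.089, 0.0]
force: [-0.2, -0.3, 0.0]
grip_width: 0.866
grip_force: 0.0
```

Call:
step_arm([
  {"offset":[0,0,0],"rot":[0,0,90],"gripper":7.4},
  {"offset":[0,0,0],"rot":[0,0,90],"gripper":7.4},
  {"offset":[0,0,0],"rot":[0,0,90],"gripper":7.4},
  {"offset":[0,0,0],"rot":[0,0,90],"gripper":7.4},
  {"offset":[0,0,0],"rot":[0,0,90],"gripper":7.4},
  {"offset":[0,0,0],"rot":[0,0,90],"gripper":7.4},
  {"offset":[0,0,0],"rot":[0,0,90],"gripper":7.4},
  {"offset":[0,0,0],"rot":[0,0,90],"gripper":7.4},
  {"offset":[0,0,0],"rot":[0,0,90],"gripper":7.4},
  {"offset":[0,0,0],"rot":[0,0,90],"gripper":7.4},
  {"offset":[0,0,0],"rot":[0,0,90],"gripper":7.4},
])

```text
time_s: 7.65
eef_pos: [441.0, -169.4, 77.1]
ee_rot: [-0.0, 0.766, -0.643, 0.0]
force: [0.1, 0.3, 0.7]
grip_width: 0.866
grip_force: 0.0
```

Call:
step_arm([
  {"offset":[0,0,0],"rot":[0,0,0],"gripper":6.6},
  {"offset":[0,0,0],"rot":[0,0,0],"gripper":5.6},
  {"offset":[0,0,0],"rot":[0,0,0],"gripper":5.6},
  {"offset":[0,0,0],"rot":[0,0,0],"gripper":5.6},
  {"offset":[0,0,0],"rot":[0,0,0],"gripper":5.6},
], squeeze=40)

```text
time_s: 8.15
eef_pos: [441.0, -169.4, 77.4]
ee_rot: [0.0, 0.768, -0.64, 0.0]
force: [-1.1, 2.4, 6.9]
grip_width: 0.682
grip_force: 42.0
```

Run:
```python
from h import *
s=sense();print(s["force"],s["grip_force"],s["grip_width"]*85.4)
y=12
go((441,-169.5,150,y),(434.5,-27.1,150,y),(434.5,-27.1,108,y),(434.5,-27.1,98,y))
```

```text
[-1.07165939  2.38264309  6.88237447] 41.95047351604899 58.22980864807804
at [ 441.  -169.4   77.4] yaw -169.6 tilt [ 2.e-04 -2.e-04 -1.e+00] j6 2.35 t 8.15
(441, -169.5, 150, 12) -> [ 0.01  0.   -7.26] rz -1.6
(434.5, -27.1, 150, 12) -> [-14.11  -1.92  -7.26] rz -1.6
(434.5, -27.1, 108, 12) -> [-14.11  -1.92  -3.06] rz -1.6
(434.5, -27.1, 98, 12) -> [-14.11  -1.92  -2.06] rz -1.6
```

Call:
step_arm([
  {"offset":[0,0,-4],"rot":[0,0,0],"gripper":5.6},
  {"offset":[0,0,-7.3],"rot":[0,0,0],"gripper":5.6},
  {"offset":[-5,-0.68,-7.3],"rot":[0,0,0],"gripper":5.6},
  {"offset":[-10,-1.36,-7.3],"rot":[0,0,0],"gripper":5.6},
  {"offset":[-14.11,-1.92,-7.3],"rot":[0,0,0],"gripper":5.6},
  {"offset":[-14.11,-1.92,-7.3],"rot":[0,0,0],"gripper":5.6},
  {"offset":[-14.11,-1.92,-6.0],"rot":[0,0,0],"gripper":5.6},
  {"offset":[-14.11,-1.92,-6.0],"rot":[0,0,0],"gripper":5.6},
])

```text
time_s: 8.95
eef_pos: [434.2, -27.0, 136.0]
ee_rot: [0.0, 0.768, -0.64, -0.001]
force: [-1.2, -0.3, -0.9]
grip_width: 0.677
grip_force: 44.7
```

Run:
```python
from h import *
s=sense();print(s["force"],s["grip_force"],s["grip_width"]*85.4)
y=-170
go((434.5,-27.1,98,y))
```

```text
[-1.16638967 -0.31506323 -0.92352474] 44.71497614955297 57.79804129604855
at [434.2 -27.  136. ] yaw -169.6 tilt [-2.e-03  6.e-04 -1.e+00] j6 2.63 t 8.95
(434.5, -27.1, 98, -170) -> [ 0.02 -0.03  3.8 ] rz 0.4
```

Call:
step_arm([
  {"offset":[0.02,-0.03,1],"rot":[0,0,0],"gripper":5.6},
  {"offset":[0.02,-0.03,1.5],"rot":[0,0,0],"gripper":5.6},
  {"offset":[0.02,-0.03,2],"rot":[0,0,0],"gripper":5.6},
  {"offset":[0.02,-0.03,2.5],"rot":[0,0,0],"gripper":5.6},
  {"offset":[0.02,-0.03,2.5],"rot":[0,0,0],"gripper":5.6},
])

```text
time_s: 9.45
eef_pos: [434.8, -27.3, 111.3]
ee_rot: [0.0, 0.767, -0.641, -0.001]
force: [-0.6, -0.1, -0.7]
grip_width: 0.677
grip_force: 44.7
```

Going in freely.

Call:
step_arm([
  {"offset":[0,0,0.4],"rot":[0,0,0],"gripper":5.6},
  {"offset":[0,0,0.8],"rot":[0,0,0],"gripper":5.6},
  {"offset":[0,0,1.1],"rot":[0,0,0],"gripper":5.6},
  {"offset":[0,0,1.3],"rot":[0,0,0],"gripper":5.6},
  {"offset":[0,0,1.38],"rot":[0,0,0],"gripper":5.6},
  {"offset":[0,0,1.38],"rot":[0,0,0],"gripper":5.6},
])

```text
time_s: 10.05
eef_pos: [435.1, -27.2, 98.0]
ee_rot: [0.0, 0.767, -0.641, -0.0]
force: [0.0, 0.0, -1.1]
grip_width: 0.678
grip_force: 44.7
```

Call:
step_arm([
  {"offset":[0,0,0.1],"rot":[0,0,0],"gripper":5.6},
  {"offset":[0,0,0.1],"rot":[0,0,0],"gripper":5.6},
  {"offset":[0,0,0.1],"rot":[0,0,0],"gripper":6.6},
  {"offset":[0,0,0.1],"rot":[0,0,0],"gripper":7.4},
  {"offset":[0,0,0.1],"rot":[0,0,0],"gripper":8},
  {"offset":[0,0,-2],"rot":[0,0,0],"gripper":8.54},
  {"offset":[0,0,-6.5],"rot":[0,0,0],"gripper":8.54},
  {"offset":[0,0,-11],"rot":[0,0,0],"gripper":8.54},
  {"offset":[0,0,-15],"rot":[0,0,0],"gripper":8.54},
  {"offset":[0,0,-15],"rot":[0,0,0],"gripper":8.54},
])

```text
time_s: 11.05
eef_pos: [436.5, -27.6, 252.7]
ee_rot: [-0.002, 0.768, -0.641, 0.004]
force: [1.2, 0.4, -0.1]
grip_width: 1.0
grip_force: 0.0
```

Run:
```python
from h import *
y=-60
go((360,267,250,y),(360,267,140,y))
c=capture("scene");save(c,"s2.png");W=world(c)
print(centre(W,(435,-27),37,46,40),centre(W,(435,-27),47,57,30))
```

```text
at [436.5 -27.6 252.7] yaw -169.7 tilt [ 0.009  -0.0031 -1.    ] j6 2.63 t 11.05
(360, 267, 250, -60) -> [-30.36   2.28   0.11] rz 70.3
(360, 267, 140, -60) -> [-30.41   2.37  11.11] rz 70.3
(262, array([432.6, -31.2]), 31.6, array([433.4, -31.2]), np.float64(41.4)) (61, array([432.9, -30.7]), 13.3, array([432.9, -30.5]), np.float64(51.0))
```

Run:
```python
from h import *
go((359.8,267,240,-80),(359.8,267,140,-80))
```

```text
at [435.6 -27.4 249.9] yaw -169.7 tilt [ 0.0046 -0.0016 -1.    ] j6 2.63 t 11.1
(359.8, 267, 240, -80) -> [-30.32   2.23   0.91] rz -89.7
(359.8, 267, 140, -80) -> [-30.34   2.27  10.91] rz -89.7
```

Call:
step_arm([
  {"offset":[-30.3,2.25,1],"rot":[0,0,-90],"gripper":8.54},
  {"offset":[-30.3,2.25,1],"rot":[0,0,-90],"gripper":8.54},
  {"offset":[-30.3,2.25,1],"rot":[0,0,-90],"gripper":8.54},
  {"offset":[-30.3,2.25,1],"rot":[0,0,-90],"gripper":8.54},
  {"offset":[-30.3,2.25,1],"rot":[0,0,-90],"gripper":8.54},
  {"offset":[-30.3,2.25,1],"rot":[0,0,-90],"gripper":8.54},
  {"offset":[-30.3,2.25,1],"rot":[0,0,-90],"gripper":8.54},
  {"offset":[-30.3,2.25,1],"rot":[0,0,-90],"gripper":8.54},
  {"offset":[-30.3,2.25,1],"rot":[0,0,-90],"gripper":8.54},
  {"offset":[-30.3,2.25,1],"rot":[0,0,-90],"gripper":8.54},
  {"offset":[-30.3,2.25,1],"rot":[0,0,-90],"gripper":8.54},
  {"offset":[-30.3,2.25,1],"rot":[0,0,-90],"gripper":8.54},
])

```text
time_s: 12.3
eef_pos: [358.6, 266.8, 236.7]
ee_rot: [0.0, 0.996, 0.09, -0.001]
force: [-0.1, -0.4, -0.2]
grip_width: 0.997
grip_force: 0.0
```

Run:
```python
from h import *
go((359.8,267,94,-80))
c=capture("scene");save(c,"s3.png")
```

```text
at [358.6 266.8 236.7] yaw -79.7 tilt [-0.0024 -0.001  -1.    ] j6 1.77 t 12.3
(359.8, 267, 94, -80) -> [ 1.600e-01 -1.000e-02  1.427e+01] rz 0.3
```

View pics/s3.png

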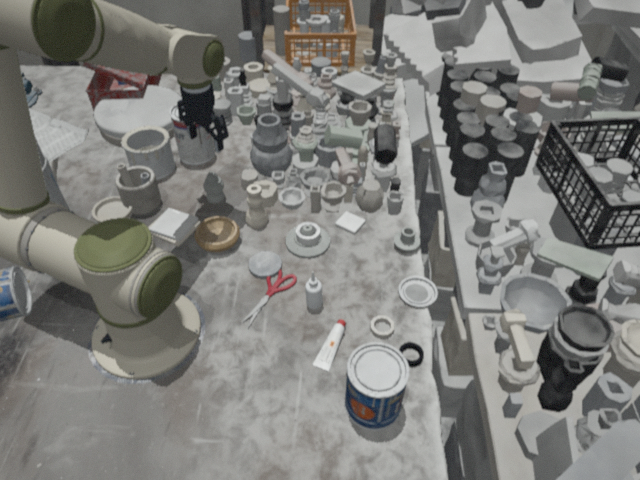

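The wide ring sits on the foot at (308,235), and the gripper is above the vase at (213,188).

Call:
step_arm([
  {"offset":[0.1,0,5],"rot":[0,0,0],"gripper":8.54},
  {"offset":[0.1,0,9.5],"rot":[0,0,0],"gripper":8.54},
  {"offset":[0.1,0,13],"rot":[0,0,0],"gripper":8.54},
  {"offset":[0.1,0,14.2],"rot":[0,0,0],"gripper":8},
  {"offset":[0.1,0,14.2],"rot":[0,0,0],"gripper":7},
  {"offset":[0.1,0,14.2],"rot":[0,0,0],"gripper":6},
  {"offset":[0.1,0,14.2],"rot":[0,0,0],"gripper":5},
  {"offset":[0.1,0,14.2],"rot":[0,0,0],"gripper":5},
  {"offset":[0.1,0,14.2],"rot":[0,0,0],"gripper":5},
  {"offset":[0.1,0,14.2],"rot":[0,0,0],"gripper":7},
  {"offset":[0.1,0,14.2],"rot":[0,0,0],"gripper":7},
], squeeze=20)

```text
time_s: 13.45
eef_pos: [360.0, 267.1, 96.3]
ee_rot: [-0.0, 0.996, 0.089, 0.0]
force: [0.4, -0.7, -0.5]
grip_width: 0.818
grip_force: 0.0
```

Call:
step_arm([
  {"offset":[0,0,0],"rot":[0,0,-90],"gripper":7},
  {"offset":[0,0,0],"rot":[0,0,-90],"gripper":7},
  {"offset":[0,0,0],"rot":[0,0,-90],"gripper":7},
  {"offset":[0,0,0],"rot":[0,0,-90],"gripper":7},
  {"offset":[0,0,0],"rot":[0,0,-90],"gripper":7},
  {"offset":[0,0,0],"rot":[0,0,-90],"gripper":7},
  {"offset":[0,0,0],"rot":[0,0,-90],"gripper":7},
  {"offset":[0,0,0],"rot":[0,0,-90],"gripper":7},
  {"offset":[0,0,0],"rot":[0,0,-90],"gripper":7},
  {"offset":[0,0,0],"rot":[0,0,-90],"gripper":7},
  {"offset":[0,0,0],"rot":[0,0,-90],"gripper":7},
])

```text
time_s: 14.55
eef_pos: [360.0, 267.1, 96.1]
ee_rot: [0.0, 0.639, 0.769, -0.0]
force: [-0.6, -0.5, 0.6]
grip_width: 0.818
grip_force: 0.0
```

Call:
step_arm([
  {"offset":[0,0,0],"rot":[0,0,0],"gripper":6.2},
  {"offset":[0,0,0],"rot":[0,0,0],"gripper":5},
  {"offset":[0,0,0],"rot":[0,0,0],"gripper":5},
  {"offset":[0,0,0],"rot":[0,0,0],"gripper":5},
  {"offset":[0,0,0],"rot":[0,0,0],"gripper":5},
], squeeze=50)

```text
time_s: 15.05
eef_pos: [359.9, 267.1, 96.5]
ee_rot: [0.0, 0.642, 0.767, -0.0]
force: [-1.7, -1.9, 7.5]
grip_width: 0.612
grip_force: 51.3
```

Run:
```python
from h import *
s=sense();print(s["force"],s["grip_force"],s["grip_width"]*85.4)
y=10
go((360,267,250,y),(435,-27.2,250,y),(435,-27.2,160,y))
```

```text
[-1.6658182  -1.89263383  7.46037393] 51.3005064195022 52.298226355094364
at [359.9 267.1  96.5] yaw 10.1 tilt [-1.e-04 -1.e-04 -1.e+00] j6 0.2 t 15.05
(360, 267, 250, 10) -> [-1.000e-02  0.000e+00 -1.535e+01] rz 0.1
(435, -27.2, 250, 10) -> [-30.29   2.21 -15.35] rz 0.1
(435, -27.2, 160, 10) -> [-30.29   2.21  -6.35] rz 0.1
```

Call:
step_arm([
  {"offset":[0,0,-4],"rot":[0,0,0],"gripper":5},
  {"offset":[0,0,-8.5],"rot":[0,0,0],"gripper":5},
  {"offset":[0,0,-13],"rot":[0,0,0],"gripper":5},
  {"offset":[-3,0.22,-15.3],"rot":[0,0,0],"gripper":5},
  {"offset":[-8,0.58,-15.3],"rot":[0,0,0],"gripper":5},
  {"offset":[-13,0.95,-15.3],"rot":[0,0,0],"gripper":5},
  {"offset":[-18,1.31,-15.3],"rot":[0,0,0],"gripper":5},
  {"offset":[-23,1.68,-15.3],"rot":[0,0,0],"gripper":5},
  {"offset":[-27,1.97,-15.3],"rot":[0,0,0],"gripper":5},
  {"offset":[-30.3,2.21,-15.3],"rot":[0,0,0],"gripper":5},
  {"offset":[-30.3,2.21,-15.3],"rot":[0,0,0],"gripper":5},
  {"offset":[-30.3,2.21,-15.3],"rot":[0,0,0],"gripper":5},
])

```text
time_s: 16.25
eef_pos: [435.3, -27.3, 248.6]
ee_rot: [-0.001, 0.642, 0.767, -0.0]
force: [-0.4, -0.0, -3.8]
grip_width: 0.611
grip_force: 55.1
```

Run:
```python
from h import *
s=sense();print(s["force"],s["grip_force"],s["grip_width"]*85.4)
go((434.9,-27.2,160,10),(434.9,-27.2,138,10))
c=capture("top");W=world(c)
```

```text
[-0.39632458 -0.01349728 -3.77934001] 55.097289816476405 52.16769236049875
at [435.3 -27.3 248.6] yaw 10.1 tilt [-1.4e-03  7.0e-04 -1.0e+00] j6 -0.51 t 16.25
(434.9, -27.2, 160, 10) -> [ 0.01 -0.03  8.86] rz 0.1
(434.9, -27.2, 138, 10) -> [ 1.000e-02 -3.000e-02  1.106e+01] rz 0.1
```

Call:
step_arm([
  {"offset":[0,-0.03,4.5],"rot":[0,0,0],"gripper":5},
  {"offset":[0,-0.03,8],"rot":[0,0,0],"gripper":5},
  {"offset":[0,-0.03,9.5],"rot":[0,0,0],"gripper":5},
  {"offset":[0,-0.03,9.8],"rot":[0,0,0],"gripper":5},
  {"offset":[0,-0.03,10.1],"rot":[0,0,0],"gripper":5},
  {"offset":[0,-0.03,10.4],"rot":[0,0,0],"gripper":5},
  {"offset":[0,-0.03,10.6],"rot":[0,0,0],"gripper":5},
  {"offset":[0,-0.03,10.6],"rot":[0,0,0],"gripper":5},
])

```text
time_s: 17.1
eef_pos: [435.5, -27.1, 143.4]
ee_rot: [0.0, 0.641, 0.767, 0.0]
force: [-0.5, 0.6, -3.3]
grip_width: 0.607
grip_force: 55.1
```

Call:
step_arm([
  {"offset":[0,-0.04,0.2],"rot":[0,0,0],"gripper":5},
  {"offset":[0,-0.04,0.35],"rot":[0,0,0],"gripper":5},
  {"offset":[0,-0.04,0.45],"rot":[0,0,0],"gripper":5},
  {"offset":[0,-0.04,0.5],"rot":[0,0,0],"gripper":5},
  {"offset":[0,-0.04,0.5],"rot":[0,0,0],"gripper":5},
])

```text
time_s: 17.6
eef_pos: [435.0, -27.3, 138.4]
ee_rot: [0.0, 0.641, 0.767, -0.0]
force: [-2.9, -0.4, 3.6]
grip_width: 0.606
grip_force: 55.7
```

Call:
step_arm([
  {"offset":[0,0,0.03],"rot":[0,0,0],"gripper":5.6},
  {"offset":[0,0,0],"rot":[0,0,0],"gripper":6.4},
  {"offset":[0,0,0],"rot":[0,0,0],"gripper":7.5},
  {"offset":[0,0,0],"rot":[0,0,0],"gripper":8.54},
  {"offset":[0,0,-1],"rot":[0,0,0],"gripper":8.54},
  {"offset":[0,0,-5],"rot":[0,0,0],"gripper":8.54},
  {"offset":[0,0,-9.5],"rot":[0,0,0],"gripper":8.54},
  {"offset":[0,0,-12],"rot":[0,0,0],"gripper":8.54},
  {"offset":[0,0,-12],"rot":[0,0,0],"gripper":8.54},
])

```text
time_s: 18.5
eef_pos: [435.9, -27.5, 262.0]
ee_rot: [0.003, 0.641, 0.768, 0.001]
force: [0.1, 0.1, -0.6]
grip_width: 0.997
grip_force: 0.0
```

Run:
```python
from h import *
go((383,-331.4,240,10),(383,-331.4,90,10))
c=capture("scene");save(c,"s4.png");W=world(c)
print(centre(W,(435,-27),97,106,40),centre(W,(435,-27),120,132,30))
```

```text
at [435.9 -27.5 262. ] yaw 10.3 tilt [ 0.0071 -0.0024 -1.    ] j6 -0.51 t 18.5
(383, -331.4, 240, 10) -> [-28.96 -10.64   2.23] rz 0.3
(383, -331.4, 90, 10) -> [-28.9  -10.73  17.23] rz 0.3
(109, array([431.8, -31.2]), 23.3, array([430.9, -33.1]), np.float64(101.5)) (60, array([432. , -33.1]), 12.9, array([432.9, -32.6]), np.float64(123.8))
```

Run:
```python
from h import *
c=capture("top");save(c,"t2.png");W=world(c)
print(centre(W,(383,-331),10,19,33),centre(W,(383,-415),8,22,33),centre(W,(300,-460),90,180,90))
m=(W[...,2]>15)&(np.hypot(W[...,0]-383,W[...,1]+331)<120)&(np.hypot(W[...,0]-383,W[...,1]+331)>30)
p=W[m]; d=p-[383,-331,0]; r=np.hypot(d[:,0],d[:,1])
a=(np.degrees(np.arctan2(d[:,1],d[:,0]))//20*20)
for k in np.unique(a): print(k,len(r[a==k]),r[a==k].min().round(),p[a==k][:,2].max().round())
s=sense();go((383,-331.4,240,45))
cv2.imwrite("pics/t2c.png",cv2.resize(c["color"][200:400,360:600],None,fx=2.5,fy=2.5)[:,:,::-1])
```

```text
(248, array([ 383.2, -331.6]), 26.4, array([ 383.3, -331.6]), np.float64(14.7)) (289, array([ 377.8, -418.9]), 26.8, array([ 377.3, -419. ]), np.float64(14.3)) (2296, array([ 243.3, -440.4]), 55.7, array([ 252.6, -443.7]), np.float64(125.7))
-120.0 41 68.0 21.0
-100.0 64 63.0 20.0
-80.0 8 83.0 19.0
-20.0 2 107.0 15.0
0.0 1 100.0 17.0
20.0 1 108.0 17.0
120.0 51 80.0 29.0
140.0 235 82.0 31.0
160.0 36 101.0 25.0
at [434.8 -27.2 258.4] yaw 10.3 tilt [ 7.e-04 -3.e-04 -1.e+00] j6 -0.51 t 18.6
(383, -331.4, 240, 45) -> [-29.01 -10.52   1.84] rz -34.7
```

View pics/t2c.png

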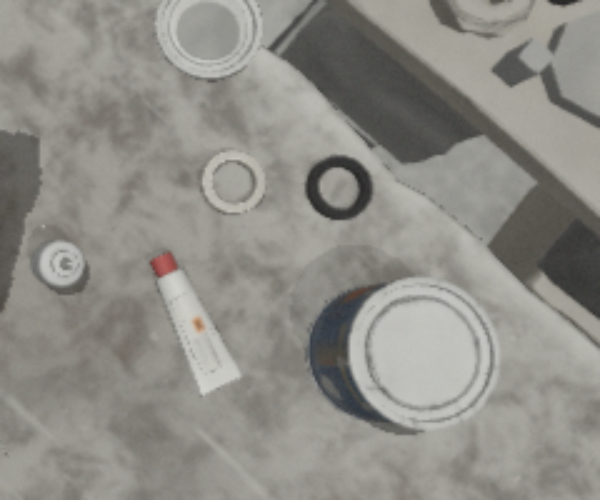

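The crop shows the beige ring at (233,182), the black ring to its right at (339,187), and the tube below-left. I'll close along ±45° to keep clear of the black one.

Call:
step_arm([
  {"offset":[-29.0,-10.5,1.8],"rot":[0,0,-35],"gripper":8.54},
  {"offset":[-29.0,-10.5,1.8],"rot":[0,0,-35],"gripper":8.54},
  {"offset":[-29.0,-10.5,1.8],"rot":[0,0,-35],"gripper":8.54},
  {"offset":[-29.0,-10.5,1.8],"rot":[0,0,-35],"gripper":8.54},
  {"offset":[-29.0,-10.5,1.8],"rot":[0,0,-35],"gripper":8.54},
  {"offset":[-29.0,-10.5,1.8],"rot":[0,0,-35],"gripper":8.54},
  {"offset":[-29.0,-10.5,1.8],"rot":[0,0,-35],"gripper":8.54},
  {"offset":[-29.0,-10.5,6],"rot":[0,0,-35],"gripper":8.54},
  {"offset":[-29.0,-10.5,10],"rot":[0,0,-35],"gripper":8.54},
  {"offset":[-29.0,-10.5,10],"rot":[0,0,-35],"gripper":8.54},
  {"offset":[-29.0,-10.5,10],"rot":[0,0,-35],"gripper":8.54},
])

```text
time_s: 19.7
eef_pos: [383.3, -331.2, 158.2]
ee_rot: [-0.001, 0.381, 0.925, 0.0]
force: [-0.4, -1.0, 0.8]
grip_width: 1.0
grip_force: 0.0
```

Run:
```python
from h import *
go((383.2,-331.6,75,45))
```

```text
at [ 383.3 -331.2  158.2] yaw 45.3 tilt [-0.001   0.0013 -1.    ] j6 -1.73 t 19.7
(383.2, -331.6, 75, 45) -> [-0.04 -0.04  8.32] rz 0.3
```

Call:
step_arm([
  {"offset":[-0.02,-0.02,4.5],"rot":[0,0,0],"gripper":8.54},
  {"offset":[-0.02,-0.02,7.5],"rot":[0,0,0],"gripper":8.54},
  {"offset":[-0.02,-0.02,8.3],"rot":[0,0,0],"gripper":8},
  {"offset":[-0.02,-0.02,8.3],"rot":[0,0,0],"gripper":6.6},
  {"offset":[-0.02,-0.02,8.3],"rot":[0,0,0],"gripper":5.6},
  {"offset":[-0.02,-0.02,8.3],"rot":[0,0,0],"gripper":4.8},
  {"offset":[-0.02,-0.02,8.3],"rot":[0,0,0],"gripper":4.8},
  {"offset":[-0.02,-0.02,8.3],"rot":[0,0,0],"gripper":4.8},
  {"offset":[-0.02,-0.02,8.3],"rot":[0,0,0],"gripper":6.8},
  {"offset":[-0.02,-0.02,8.3],"rot":[0,0,0],"gripper":6.8},
], squeeze=20)

```text
time_s: 20.7
eef_pos: [383.5, -331.9, 76.1]
ee_rot: [0.001, 0.381, 0.925, -0.0]
force: [-0.2, -0.1, -0.7]
grip_width: 0.795
grip_force: 0.0
```

Call:
step_arm([
  {"offset":[0,0,0],"rot":[0,0,90],"gripper":6.8},
  {"offset":[0,0,0],"rot":[0,0,90],"gripper":6.8},
  {"offset":[0,0,0],"rot":[0,0,90],"gripper":6.8},
  {"offset":[0,0,0],"rot":[0,0,90],"gripper":6.8},
  {"offset":[0,0,0],"rot":[0,0,90],"gripper":6.8},
  {"offset":[0,0,0],"rot":[0,0,90],"gripper":6.8},
  {"offset":[0,0,0],"rot":[0,0,90],"gripper":6.8},
  {"offset":[0,0,0],"rot":[0,0,90],"gripper":6.8},
  {"offset":[0,0,0],"rot":[0,0,90],"gripper":6.8},
  {"offset":[0,0,0],"rot":[0,0,90],"gripper":6.8},
  {"offset":[0,0,0],"rot":[0,0,90],"gripper":6.8},
])

```text
time_s: 21.8
eef_pos: [383.3, -331.7, 75.5]
ee_rot: [0.0, 0.924, 0.382, 0.0]
force: [-0.2, -0.6, -0.2]
grip_width: 0.801
grip_force: 0.0
```

Call:
step_arm([
  {"offset":[0,0,0],"rot":[0,0,0],"gripper":6},
  {"offset":[0,0,0],"rot":[0,0,0],"gripper":4.8},
  {"offset":[0,0,0],"rot":[0,0,0],"gripper":4.8},
  {"offset":[0,0,0],"rot":[0,0,0],"gripper":4.8},
  {"offset":[0,0,0],"rot":[0,0,0],"gripper":4.8},
], squeeze=40)

```text
time_s: 22.3
eef_pos: [383.4, -331.7, 75.8]
ee_rot: [0.0, 0.923, 0.386, 0.0]
force: [-0.4, 1.1, 7.0]
grip_width: 0.582
grip_force: 40.5
```

Run:
```python
from h import *
s=sense();print(s["force"],s["grip_force"],s["grip_width"]*85.4)
y=-45
go((383,-331.5,250,y),(435,-27.2,250,y),(435,-27.2,210,y))
```

```text
[-0.44386848  1.056528    7.03949394] 40.516251084409305 49.71775803148142
at [ 383.4 -331.7   75.8] yaw -44.6 tilt [ 3.e-04 -5.e-04 -1.e+00] j6 -0.17 t 22.3
(383, -331.5, 250, -45) -> [-1.000e-02 -3.000e-02 -1.742e+01] rz 0.4
(435, -27.2, 250, -45) -> [ 25.3  -17.71 -17.44] rz 0.4
(435, -27.2, 210, -45) -> [ 25.3  -17.71 -13.44] rz 0.4
```

Call:
step_arm([
  {"offset":[0,0,-4],"rot":[0,0,0],"gripper":4.8},
  {"offset":[0,0,-8.5],"rot":[0,0,0],"gripper":4.8},
  {"offset":[0,0,-13],"rot":[0,0,0],"gripper":4.8},
  {"offset":[2,-1.4,-16.5],"rot":[0,0,0],"gripper":4.8},
  {"offset":[6,-4.2,-17.4],"rot":[0,0,0],"gripper":4.8},
  {"offset":[10,-7,-17.4],"rot":[0,0,0],"gripper":4.8},
  {"offset":[14,-9.8,-17.4],"rot":[0,0,0],"gripper":4.8},
  {"offset":[18,-12.6,-17.4],"rot":[0,0,0],"gripper":4.8},
  {"offset":[22,-15.4,-17.4],"rot":[0,0,0],"gripper":4.8},
  {"offset":[25.3,-17.71,-17.0],"rot":[0,0,0],"gripper":4.8},
  {"offset":[25.3,-17.71,-15.5],"rot":[0,0,0],"gripper":4.8},
  {"offset":[25.3,-17.71,-15.5],"rot":[0,0,0],"gripper":4.8},
])

```text
time_s: 23.5
eef_pos: [434.9, -26.1, 228.9]
ee_rot: [-0.001, 0.922, 0.386, -0.001]
force: [-0.3, -0.1, -1.1]
grip_width: 0.585
grip_force: 42.7
```

Run:
```python
from h import *
s=sense();print(s["force"],s["grip_force"],s["grip_width"]*85.4)
go((434.9,-27.2,178,-45))
```

```text
[-0.25230983 -0.08883296 -1.14095582] 42.724290913611185 49.92627587258002
at [434.9 -26.1 228.9] yaw -44.5 tilt [-2.9e-03  9.0e-04 -1.0e+00] j6 0.45 t 23.5
(434.9, -27.2, 178, -45) -> [-0.07  0.09  5.09] rz 0.5
```

Call:
step_arm([
  {"offset":[0,0,1.5],"rot":[0,0,0],"gripper":4.8},
  {"offset":[0,0,2],"rot":[0,0,0],"gripper":4.8},
  {"offset":[0,0,2],"rot":[0,0,0],"gripper":4.8},
  {"offset":[0,0,2],"rot":[0,0,0],"gripper":4.8},
])

```text
time_s: 23.9
eef_pos: [435.8, -27.7, 210.7]
ee_rot: [0.0, 0.923, 0.384, 0.0]
force: [0.9, 0.3, -1.8]
grip_width: 0.579
grip_force: 42.7
```

Run:
```python
from h import *
go((435,-27.3,178,-45))
```

```text
at [435.8 -27.7 210.7] yaw -44.8 tilt [ 5.e-04 -2.e-04 -1.e+00] j6 0.45 t 23.9
(435, -27.3, 178, -45) -> [-0.02 -0.08  3.27] rz 0.2
```

Call:
step_arm([
  {"offset":[-0.01,-0.04,0.5],"rot":[0,0,0],"gripper":4.8},
  {"offset":[-0.01,-0.04,0.9],"rot":[0,0,0],"gripper":4.8},
  {"offset":[-0.01,-0.04,1.3],"rot":[0,0,0],"gripper":4.8},
  {"offset":[-0.01,-0.04,1.6],"rot":[0,0,0],"gripper":4.8},
  {"offset":[-0.01,-0.04,1.9],"rot":[0,0,0],"gripper":4.8},
  {"offset":[-0.01,-0.04,2.2],"rot":[0,0,0],"gripper":4.8},
  {"offset":[-0.01,-0.04,2.4],"rot":[0,0,0],"gripper":4.8},
  {"offset":[-0.01,-0.04,2.4],"rot":[0,0,0],"gripper":4.8},
])

```text
time_s: 24.7
eef_pos: [435.2, -27.0, 185.9]
ee_rot: [-0.0, 0.923, 0.385, -0.0]
force: [0.2, -0.1, -0.9]
grip_width: 0.578
grip_force: 42.7
```

Run:
```python
from h import *
go((435,-27.3,177.8,-45))
```

```text
at [435.2 -27.  185.9] yaw -44.7 tilt [-4.e-04  2.e-04 -1.e+00] j6 0.45 t 24.7
(435, -27.3, 177.8, -45) -> [-0.04  0.01  0.81] rz 0.3
```

Call:
step_arm([
  {"offset":[-0.01,0,0.3],"rot":[0,0,0],"gripper":4.8},
  {"offset":[-0.01,0,0.5],"rot":[0,0,0],"gripper":4.8},
  {"offset":[-0.01,0,0.65],"rot":[0,0,0],"gripper":4.8},
  {"offset":[-0.01,0,0.75],"rot":[0,0,0],"gripper":4.8},
  {"offset":[-0.01,0,0.82],"rot":[0,0,0],"gripper":4.8},
  {"offset":[-0.01,0,0.82],"rot":[0,0,0],"gripper":4.8},
])

```text
time_s: 25.3
eef_pos: [435.2, -27.1, 177.9]
ee_rot: [-0.0, 0.923, 0.385, 0.0]
force: [0.8, 0.3, -0.1]
grip_width: 0.579
grip_force: 42.7
```

Call:
step_arm([
  {"offset":[0,0,0.05],"rot":[0,0,0],"gripper":4.8},
  {"offset":[0,0,0.05],"rot":[0,0,0],"gripper":5.4},
  {"offset":[0,0,0.05],"rot":[0,0,0],"gripper":6.4},
  {"offset":[0,0,0],"rot":[0,0,0],"gripper":7.6},
  {"offset":[0,0,0],"rot":[0,0,0],"gripper":8.54},
  {"offset":[0,0,-1],"rot":[0,0,0],"gripper":8.54},
  {"offset":[0,0,-4],"rot":[0,0,0],"gripper":8.54},
  {"offset":[0,0,-7],"rot":[0,0,0],"gripper":8.54},
  {"offset":[0,0,-7],"rot":[0,0,0],"gripper":8.54},
])

```text
time_s: 26.2
eef_pos: [436.4, -27.4, 251.8]
ee_rot: [0.002, 0.923, 0.385, 0.003]
force: [-0.2, -0.6, -0.7]
grip_width: 1.0
grip_force: 0.0
```

Run:
```python
from h import *
go((611,-200.7,240,-45),(611,-200.7,140,-45))
c=capture("scene");save(c,"s5.png");W=world(c)
print(centre(W,(433,-31),110,120,35),centre(W,(433,-31),121,132,20))
p=W[(np.hypot(W[...,0]-611,W[...,1]+200.7)<110)&(np.hypot(W[...,0]-611,W[...,1]+200.7)>42)&(W[...,2]>40)]
print(len(p),p[:,2].max() if len(p) else 0, p.mean(0) if len(p) else 0)
img=c["color"][150:330,200:460];cv2.imwrite("pics/s5c.png",cv2.resize(img,None,fx=3,fy=3)[:,:,::-1])
```

```text
at [436.4 -27.4 251.8] yaw -44.7 tilt [ 0.007  -0.0024 -1.    ] j6 0.45 t 26.2
(611, -200.7, 240, -45) -> [-2.00e-02  2.46e+01  1.35e+00] rz 0.3
(611, -200.7, 140, -45) -> [-0.05 24.53 11.35] rz 0.3
(220, array([434. , -30.5]), 28.1, array([434.1, -30.3]), np.float64(115.2)) (55, array([432.6, -30.9]), 12.8, array([432.2, -31.1]), np.float64(124.4))
40 55.291721559461806 [ 669.23744488 -112.19444044   48.06920777]
```

View pics/s5c.png

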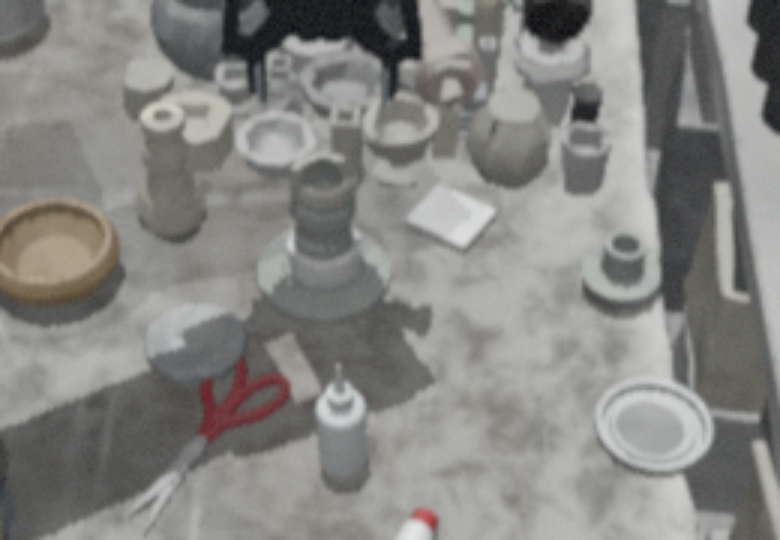

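The small ring is seated on the vase (crop (322,185)), the sample and bottle are untouched, and the cup stands at (623,265).

Call:
step_arm([
  {"offset":[0,5,0],"rot":[0,0,0],"gripper":8.54},
  {"offset":[0,10,0],"rot":[0,0,0],"gripper":8.54},
  {"offset":[0,15,1.2],"rot":[0,0,0],"gripper":8.54},
  {"offset":[-0.02,20,1.2],"rot":[0,0,0],"gripper":8.54},
  {"offset":[-0.02,24.6,3],"rot":[0,0,0],"gripper":8.54},
  {"offset":[-0.02,24.6,7],"rot":[0,0,0],"gripper":8.54},
  {"offset":[-0.02,24.6,10],"rot":[0,0,0],"gripper":8.54},
  {"offset":[-0.02,24.6,10],"rot":[0,0,0],"gripper":8.54},
  {"offset":[-0.02,24.6,10],"rot":[0,0,0],"gripper":8.54},
  {"offset":[-0.02,24.6,10],"rot":[0,0,0],"gripper":8.54},
])

```text
time_s: 27.25
eef_pos: [610.3, -200.6, 150.1]
ee_rot: [0.001, 0.923, 0.385, 0.001]
force: [-0.3, 0.2, 0.8]
grip_width: 0.999
grip_force: 0.0
```

Run:
```python
from h import *
go((611,-200.7,96.5,-45))
```

```text
at [ 610.3 -200.6  150.1] yaw -44.7 tilt [ 0.0027 -0.0016 -1.    ] j6 0.28 t 27.25
(611, -200.7, 96.5, -45) -> [0.04 0.04 5.36] rz 0.3
```

Call:
step_arm([
  {"offset":[0.04,0.04,3],"rot":[0,0,0],"gripper":8.54},
  {"offset":[0.04,0.04,5],"rot":[0,0,0],"gripper":8},
  {"offset":[0.04,0.04,5.35],"rot":[0,0,0],"gripper":6},
  {"offset":[0.04,0.04,5.35],"rot":[0,0,0],"gripper":5},
  {"offset":[0.04,0.04,5.35],"rot":[0,0,0],"gripper":4.2},
  {"offset":[0.04,0.04,5.35],"rot":[0,0,0],"gripper":3.6},
  {"offset":[0.04,0.04,5.35],"rot":[0,0,0],"gripper":3},
  {"offset":[0.04,0.04,5.35],"rot":[0,0,0],"gripper":3},
  {"offset":[0.04,0.04,5.35],"rot":[0,0,0],"gripper":3},
  {"offset":[0.04,0.04,5.35],"rot":[0,0,0],"gripper":5},
  {"offset":[0.04,0.04,5.35],"rot":[0,0,0],"gripper":5},
], squeeze=20)

```text
time_s: 28.35
eef_pos: [610.3, -200.4, 94.5]
ee_rot: [0.0, 0.923, 0.385, 0.0]
force: [-0.8, 0.0, 0.8]
grip_width: 0.584
grip_force: 0.0
```

Call:
step_arm([
  {"offset":[0,0,0],"rot":[0,0,90],"gripper":5},
  {"offset":[0,0,0],"rot":[0,0,90],"gripper":5},
  {"offset":[0,0,0],"rot":[0,0,90],"gripper":5},
  {"offset":[0,0,0],"rot":[0,0,90],"gripper":5},
  {"offset":[0,0,0],"rot":[0,0,90],"gripper":5},
  {"offset":[0,0,0],"rot":[0,0,90],"gripper":5},
  {"offset":[0,0,0],"rot":[0,0,90],"gripper":5},
  {"offset":[0,0,0],"rot":[0,0,90],"gripper":5},
  {"offset":[0,0,0],"rot":[0,0,90],"gripper":5},
  {"offset":[0,0,0],"rot":[0,0,90],"gripper":5},
  {"offset":[0,0,0],"rot":[0,0,90],"gripper":5},
])

```text
time_s: 29.45
eef_pos: [610.2, -200.4, 94.3]
ee_rot: [-0.0, 0.924, -0.383, -0.0]
force: [-0.1, 0.3, 0.4]
grip_width: 0.586
grip_force: 0.0
```

Call:
step_arm([
  {"offset":[0,0,0],"rot":[0,0,0],"gripper":4},
  {"offset":[0,0,0],"rot":[0,0,0],"gripper":3},
  {"offset":[0,0,0],"rot":[0,0,0],"gripper":3},
  {"offset":[0,0,0],"rot":[0,0,0],"gripper":3},
  {"offset":[0,0,0],"rot":[0,0,0],"gripper":3},
], squeeze=50)

```text
time_s: 29.95
eef_pos: [610.4, -200.6, 94.7]
ee_rot: [0.0, 0.925, -0.38, 0.0]
force: [-0.9, -1.5, 5.2]
grip_width: 0.388
grip_force: 60.8
```

Run:
```python
from h import *
s=sense();print(s["force"],s["grip_force"],s["grip_width"]*85.4)
y=45
go((611,-200.7,290,y),(435.2,-27.1,290,y),(435.2,-27.1,240,y))
```

```text
[-0.94977489 -1.45269835  5.22550156] 60.75541844358668 33.14604470965341
at [ 610.4 -200.6   94.7] yaw -134.7 tilt [ 4.e-04 -5.e-04 -1.e+00] j6 1.85 t 29.95
(611, -200.7, 290, 45) -> [  0.06  -0.04 -19.53] rz 0.3
(435.2, -27.1, 290, 45) -> [-2.465e+01 -1.000e-02 -1.954e+01] rz 0.3
(435.2, -27.1, 240, 45) -> [-2.465e+01 -1.000e-02 -1.454e+01] rz 0.3
```

Call:
step_arm([
  {"offset":[0,0,-4],"rot":[0,0,0],"gripper":3},
  {"offset":[0,0,-8.5],"rot":[0,0,0],"gripper":3},
  {"offset":[0,0,-13],"rot":[0,0,0],"gripper":3},
  {"offset":[-2,0,-17],"rot":[0,0,0],"gripper":3},
  {"offset":[-6,0,-18.5],"rot":[0,0,0],"gripper":3},
  {"offset":[-11,0,-18.5],"rot":[0,0,0],"gripper":3},
  {"offset":[-16,0,-18.5],"rot":[0,0,0],"gripper":3},
  {"offset":[-21,0,-18.5],"rot":[0,0,0],"gripper":3},
  {"offset":[-24.65,0,-18.5],"rot":[0,0,0],"gripper":3},
  {"offset":[-24.65,0,-17],"rot":[0,0,0],"gripper":3},
  {"offset":[-24.65,0,-15.5],"rot":[0,0,0],"gripper":3},
  {"offset":[-24.65,0,-15.5],"rot":[0,0,0],"gripper":3},
])

```text
time_s: 31.15
eef_pos: [434.4, -26.4, 247.8]
ee_rot: [-0.0, 0.925, -0.38, -0.002]
force: [0.8, -0.4, -1.1]
grip_width: 0.384
grip_force: 60.3
```

Call:
step_arm([
  {"offset":[0,0,1],"rot":[0,0,0],"gripper":3},
  {"offset":[0,0,1.5],"rot":[0,0,0],"gripper":3},
  {"offset":[0,0,1.5],"rot":[0,0,0],"gripper":3},
  {"offset":[0,0,1.5],"rot":[0,0,0],"gripper":3},
])

```text
time_s: 31.55
eef_pos: [435.4, -27.0, 234.5]
ee_rot: [-0.0, 0.925, -0.381, 0.0]
force: [-1.0, -0.1, -1.8]
grip_width: 0.386
grip_force: 60.3
```

Run:
```python
from h import *
s=sense();print(s["force"],s["grip_force"],s["grip_width"]*85.4)
go((435.2,-27.2,216,45),(435.2,-27.2,210.5,45))
```

```text
[-0.9943764  -0.11463633 -1.77212577] 60.342177513521165 32.97277812023007
at [435.4 -27.  234.5] yaw -134.8 tilt [ 1.e-04  0.e+00 -1.e+00] j6 2.02 t 31.55
(435.2, -27.2, 216, 45) -> [0.01 0.03 1.85] rz 0.2
(435.2, -27.2, 210.5, 45) -> [0.01 0.03 2.4 ] rz 0.2
```

Call:
step_arm([
  {"offset":[0,0.02,0.5],"rot":[0,0,0],"gripper":3},
  {"offset":[0,0.02,1],"rot":[0,0,0],"gripper":3},
  {"offset":[0,0.02,1.4],"rot":[0,0,0],"gripper":3},
  {"offset":[0,0.02,1.7],"rot":[0,0,0],"gripper":3},
  {"offset":[0,0.02,1.9],"rot":[0,0,0],"gripper":3},
  {"offset":[0,0.02,1.9],"rot":[0,0,0],"gripper":3},
])

```text
time_s: 32.15
eef_pos: [435.0, -27.0, 215.2]
ee_rot: [0.0, 0.925, -0.381, -0.0]
force: [-0.3, -1.1, -1.9]
grip_width: 0.381
grip_force: 60.3
```

Call:
step_arm([
  {"offset":[0,0,0.2],"rot":[0,0,0],"gripper":3},
  {"offset":[0,0,0.35],"rot":[0,0,0],"gripper":3},
  {"offset":[0,0,0.45],"rot":[0,0,0],"gripper":3},
  {"offset":[0,0,0.5],"rot":[0,0,0],"gripper":3},
  {"offset":[0,0,0.5],"rot":[0,0,0],"gripper":3},
])

```text
time_s: 32.65
eef_pos: [435.2, -27.0, 210.6]
ee_rot: [-0.0, 0.925, -0.381, 0.0]
force: [-0.8, -0.6, 1.2]
grip_width: 0.382
grip_force: 60.8
```

Contact at the seated height; release and lift.

Call:
step_arm([
  {"offset":[0,0,0.04],"rot":[0,0,0],"gripper":3},
  {"offset":[0,0,0.04],"rot":[0,0,0],"gripper":3.6},
  {"offset":[0,0,0],"rot":[0,0,0],"gripper":4.6},
  {"offset":[0,0,0],"rot":[0,0,0],"gripper":6},
  {"offset":[0,0,0],"rot":[0,0,0],"gripper":8},
  {"offset":[0,0,-1],"rot":[0,0,0],"gripper":8.54},
  {"offset":[0,0,-4],"rot":[0,0,0],"gripper":8.54},
  {"offset":[0,0,-8],"rot":[0,0,0],"gripper":8.54},
  {"offset":[0,0,-10],"rot":[0,0,0],"gripper":8.54},
  {"offset":[0,0,-10],"rot":[0,0,0],"gripper":8.54},
  {"offset":[0,0,-10],"rot":[0,0,0],"gripper":8.54},
])

```text
time_s: 33.75
eef_pos: [434.9, -27.0, 310.3]
ee_rot: [0.0, 0.925, -0.381, 0.0]
force: [-0.7, 0.3, -1.3]
grip_width: 0.999
grip_force: 0.0
```

Run:
```python
from h import *
c=capture("scene");W=world(c)
print(centre(W,(433,-31),160,175,30),centre(W,(433,-31),130,141,40),centre(W,(433,-31),110,120,35))
img=c["color"][150:330,200:460];cv2.imwrite("pics/s6c.png",cv2.resize(img,None,fx=3,fy=3)[:,:,::-1])
```

```text
(114, array([434.6, -29.5]), 18.9, array([434.4, -29.9]), np.float64(164.9)) (268, array([433.7, -29. ]), 34.6, array([433.2, -30.8]), np.float64(136.3)) (96, array([430.9, -34.8]), 25.4, array([425.9, -40.3]), np.float64(115.1))
```

View pics/s6c.png

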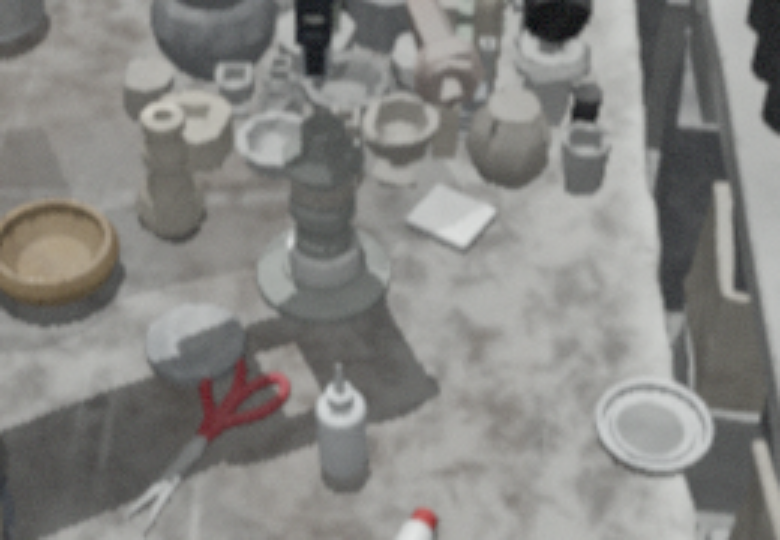

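The candlestick stands complete and straight at crop (325,200), with its pan at 136 mm as expected. The sample and bottle are where they started.

```bash
python3 -c "
from rig import *
print(finish_job())"
```

```text
the job is handed in; nothing more can be done
None
```

The candlestick is built on its foot (wide ring, vase, small ring, cup), each part seated within about 1 mm of its expected height by camera and let go; the stone sample, glue bottle and black ring were left alone, and the job was handed in at about 34 s with no verdict returned.

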